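# Build the sieve tower

### The job

Build up the sieve tower on the vibrating base for a grading run, one part at a time from the bottom up: first the fine sieve into the receiver pan, then the medium sieve, then the coarse sieve, and last the lid on top. Seat each part fully, with its skirt inside the rim below, and leave the finished tower upright, at rest and released. Do not move or knock over the bottle, the vial or the round case that stand about.

Things in the scene. Friction and masses are not known exactly. Their poses are not given: they have to be found in the camera images.
- pan_rim (a point): receiver pan: open aluminium drum without holes, 56 mm diameter, on a black pad on a white square vibrating base (100x100 mm, top 26 mm above the bench, black dial on its side); fixed, immovable. Inside the rim 50 mm diameter, 13 mm deep. Point: centre of the open rim at rim level, 57 mm above the bench; z up. (A wall shelf overhangs the back of the bench: keep hand and wrist low there.)
- fine_center (a point): FINE sieve, the lowest: upright aluminium drum, 56 mm diameter, 44 mm high, open rim on top (50 mm inside), lowest 8 mm a narrower skirt (46 mm, tapering to 39 at the foot) that drops into the rim below till the shoulder rests on it. 13 mm down inside, a plate with many 2 mm holes. Starts upright on the bench. Point: on the axis, half-way up (22 mm over the foot); z up; round, yaw is free
- medium_center (a point): MEDIUM sieve, middle height: upright aluminium drum, 56 mm diameter, 52 mm high, open rim on top (50 mm inside), lowest 8 mm a narrower skirt (46 mm, tapering to 39 at the foot) that drops into the rim below till the shoulder rests on it. 13 mm down inside, a plate with about 19 holes of 5.5 mm. Starts upright on the bench. Point: on the axis, half-way up (26 mm over the foot); z up; round, yaw is free
- coarse_center (a point): COARSE sieve, the tallest: upright aluminium drum, 56 mm diameter, 60 mm high, open rim on top (50 mm inside), lowest 8 mm a narrower skirt (46 mm, tapering to 39 at the foot) that drops into the rim below till the shoulder rests on it. 13 mm down inside, a plate with 7 large holes of 12 mm. Starts upright on the bench. Point: on the axis, half-way up (30 mm over the foot); z up; round, yaw is free
- lid_center (a point): loose lid: aluminium disc, 56 mm diameter, 6 mm thick, with an upright black knob in its middle (18 mm diameter, 26 mm high) and a skirt below (8 mm high, 46 mm, tapering to 39) that drops into a rim till the disc rests on it; 40 mm high in all. Point: on the axis, 20 mm over the foot (6 mm above the disc, 20 mm below the knob top); z up
- bottle_center (a point): bystander, not to be disturbed: loose clear reagent bottle with a grey-blue cap, 56 mm diameter, 100 mm high; the point is on its axis, half-way up; z up
- vial_center (a point): bystander, not to be disturbed: small loose brown glass vial with a black cap, 24 mm diameter, 55 mm high; the point is on its axis, half-way up; z up
- can_center (a point): bystander, not to be disturbed: loose round case, black below with a whitish ribbed lid, 41 mm diameter, 58 mm high; the point is on its axis, half-way up; z up
Things that resemble listed ones, but are neither listed nor needed, are in the scene too. What is shaped like the part that bears lid_center but blue is not meant.

How it is judged:
On the way, in this order (a step that is already met when the one before it is completed fails the run):
1. the fine sieve is seated in the receiver pan (horizontal distance between fine_center and pan_rim below 0.006 m and z of fine_center in the frame of pan_rim between 0.01 and 0.018 m and angle between fine_center's own z axis and vertical below 0.07 rad), for 0.2 s.
2. the medium sieve is seated in the fine sieve (horizontal distance between medium_center and fine_center below 0.006 m and z of medium_center in the frame of fine_center between 0.036 and 0.044 m and angle between medium_center's own z axis and vertical below 0.07 rad), for 0.2 s.
3. the coarse sieve is seated in the medium sieve (horizontal distance between coarse_center and medium_center below 0.006 m and z of coarse_center in the frame of medium_center between 0.044 and 0.052 m and angle between coarse_center's own z axis and vertical below 0.07 rad), for 0.2 s.
4. the lid is seated in the coarse sieve (horizontal distance between lid_center and coarse_center below 0.006 m and z of lid_center in the frame of coarse_center between 0.038 and 0.046 m and angle between lid_center's own z axis and vertical below 0.07 rad), for 0.2 s.
At the end, for the whole second after the job is handed in: The fine sieve sits in the receiver pan, the medium sieve in the fine one, the coarse sieve in the medium one and the lid in the coarse one: each within 6 mm of the axis of the part below, within 4 mm of its fully seated height and tilted less than 4 degrees, and stays so through the last second (all of step 1 and all of step 2 and all of step 3 and all of step 4); the robot touches nothing.
It fails at once if the bottle was moved by more than 20 mm or knocked over (distance of bottle_center from where it was at the start of the episode above 0.02 m or angle between bottle_center's own z axis and vertical above 0.5 rad).
It fails at once if the vial was moved by more than 20 mm or knocked over (distance of vial_center from where it was at the start of the episode above 0.02 m or angle between vial_center's own z axis and vertical above 0.5 rad).
It fails at once if the round case was moved by more than 20 mm or knocked over (distance of can_center from where it was at the start of the episode above 0.02 m or angle between can_center's own z axis and vertical above 0.5 rad).
It also fails if it takes over 102 s, if anything falls off the work surface, if the arm or the gripper's body presses on something with over 40 N, if the wrist force passes 120 N, or if a joint passes its speed limit or range.

### The arm

A 7-joint arm with a two-finger parallel gripper is mounted at the origin on a cart in front of the work surface, level with it; the furniture and walls round the work are solid. World frame = base frame: x ahead of the robot, y to its left, z up, the work surface at z = 0. Lengths are in m, angles in rad, forces in N, time in s.
With the tool pointing down it reaches from about 0.4 to 0.85 m from the base axis. Payload 10.4 kg.
Tool frame: the origin (TCP) lies between the finger pads; the fingertips stand 22 mm ahead of it and the grasp point (between the pads) lies 3 mm ahead of it; z points along the fingers, y is the line along which they close (so a half turn about z gives the same grasp; the last joint's range is limited). The gripper opens to 85 mm and grips with 20 to 120 N. Pads are 22 mm wide; open, the fingers measure 114 mm over their backs; the gripper's body (76 mm by 85 mm) begins 54 mm behind the grasp point. The pads swing forward as they close: fully open they stand 13 mm farther back than shut.
Start: joints at [-1.134, 0.332, -0.065, 1.46, 0.022, 1.35, -0.088], TCP at [0.277, 0.56, 0.225] pointing down, gripper open.
Joint ranges: [-2.6, 2.6], [-0.5, 2.12], [-1.47, 1.34], [0.16, 2.42], [-1.27, 4.41], [0.06, 2.06], [-2.6, 2.6]. Speed limits (rad/s): [2.22, 2.22, 2.79, 2.79, 3.14, 3.14, 3.14].

### API

Orientations are given as a unit quaternion [x, y, z, w].
In Python, from workcell import manip, camera, ticket, boxes_of, outline_of gives the robot as it stands.
- The arm moves only by the tool carry_out, never from a script. Its argument "deltas" is a list of rows, each a list of 5 numbers: the shift along the tool's x, y, z as a fraction of full scale, then the turn about the tool's z as a fraction of full scale, then the opening, from -1 (shut) to 1 (fully open), so that 0 is half open. In form: [[tx, ty, tz, spin, gripper], ...]. A call has 1 to 20 rows; each row is the pose to reach, as a shift and turn from the pose commanded when the call began, along the tool's axes at that moment; what a row does not reach only later rows make up. Full scale, the value 1, is 150 mm for a shift and 30 degrees for a turn. A row lasts 1/8 s, in which the tool goes at most 62.5 mm and 10.7 degrees, less where a joint would pass 70% of its speed; a pose out of reach is approached as far as the arm can. A call with a number of a shift or a turn outside -1 to 1 is refused whole. A call with a gripper value outside its range is refused whole. The fingers move at their own pace and stop on an object; "force" is the grip in N (left out, the last holds). Time passes only in rows, so rows that repeat a pose let the fingers close. It gives the time, the measured TCP pose, the force, the opening and the grip force at its end, in the units of the state.
- manip.get_obs(): the state, without advancing time (a new reading comes with each control period).
- camera(name): name is "scene" or "top" or "wrist"; returns a dict with "img" (480x640x3 uint8, red, green, blue), "depth" (480x640 float32, m along the optical axis (not along the pixel's ray), 0 where there is no reading), "vertical_fov" (degrees; the focal length in pixels is half the picture's height over the tangent of half this angle, whatever the lens; pixels are square), "cx", "cy" (the principal point, pixels), "R" (3x3) and "t" (3): a world point X has camera coordinates R X + t. Camera axes: x right, y down, z forward; pixel columns grow to the right and rows downward; lengths in m; the calibration is good to about 2 mm. A picture is of the moment at which its call begins.
- ticket.hand_in(): hands the job in; it is judged then, once.
Trained networks look in a picture, given as the dict that the camera call returned (one of the last four; its "shot" number tells which), for a name from the list of things; names that differ only in an ending like _2 or _b are one class to them, and where a whole thing is asked for, a point or a joint stands for the part that bears it (a point fixed in the world has none). Each returns a list of dicts, best first, with "conf" (0 to 1); they miss things now and then, are a little off and sometimes report something else, mostly with a low value. They report only what shows in the picture. A call takes as long as a camera call. They do not tell look-alikes from the thing itself.
- boxes_of(query, picture): "position" ([x, y, z] in m, in world coordinates, good to about 4 mm: the middle of the surface that is visible of it).
- outline_of(query, picture): "region" (480x640 bool, what is visible of it).
The state is a dict: "clock": time; "joint_pos": joint angles; "joint_velocities": joint speeds; "tau": joint torques, N m; "position": TCP position; "ee_rot": TCP orientation; "ft_force": force on the tool from outside, world axes, zero at the start; "torque": the same for the moment, N m; "grip_width": opening from 0.0 (shut) to 1.0 (fully open); "grasp_force": force on a finger pad.
Only numpy, scipy, OpenCV 4.12 (cv2) and the standard library are available. Lean on these libraries where they do the work, as an engineer would, in place of code of your own. Each camera call takes 0.05 s, during which the arm holds its last target. There are 200 camera calls.

## Working session

There is one attempt and no reset: what is moved stays moved. The work goes in short steps, Python scripts to look and compute and a tool call to move; the robot and the scene stay as the last step left them, time stands still between calls to the robot, and variables do not carry over. Pictures are saved under pics/ and viewed, at most 14 in all, crops included, and the job is handed in when it is done.

Besides the shell and the picture viewer there is one more tool, called after "Call:" by a JSON object that holds its "method" and its "body". carry_out: Moves the arm, as the interface text tells. Its arguments: {"type":"object","properties":{"deltas":{"type":"array","items":{"type":"array","items":{"type":"number"}}},"force":{"type":"number"}},"required":["deltas"]}

```bash
mkdir -p pics
cat > h.py <<'E'
import numpy as np, cv2
from workcell import manip, camera, ticket, boxes_of, outline_of
def save(p,n): cv2.imwrite(f'pics/{n}.png',p['img'][:,:,::-1])
def world(p):
    h,w=p['depth'].shape; f=h/2/np.tan(np.radians(p['vertical_fov'])/2)
    u,v=np.meshgrid(np.arange(w),np.arange(h)); d=p['depth']
    c=np.stack([(u-p['cx'])/f*d,(v-p['cy'])/f*d,d],-1)
    return (c-p['t'])@p['R']
E
python3 - <<'E'
from h import *
for n in ('scene','top'):
    p=camera(n); save(p,n); print(n,p['t'],(-p['R'].T@p['t']).round(3))
    for q in 'pan_rim fine_center medium_center coarse_center lid_center bottle_center vial_center can_center'.split():
        print(q,[(np.round(b['position'],3).tolist(),round(b['conf'],2)) for b in boxes_of(q,p)])
print(manip.get_obs())
E
```

```text
scene [-0.44172362  0.24472216  1.15197085] [-0.086 -0.88   0.894]
pan_rim [([0.399, 0.248, 0.028], 0.92)]
fine_center [([0.557, 0.138, 0.034], 0.68)]
medium_center [([0.468, -0.022, 0.036], 0.86)]
coarse_center [([0.576, -0.157, 0.052], 0.73)]
lid_center [([0.465, -0.41, 0.016], 0.85), ([0.422, -0.307, 0.015], 0.77)]
bottle_center [([0.675, -0.038, 0.055], 0.61)]
vial_center [([0.458, 0.136, 0.032], 0.58), ([0.468, -0.025, 0.038], 0.32)]
can_center [([0.353, 0.123, 0.045], 0.87)]
top [-0.06315993  0.50477016  1.1889443 ] [ 0.404 -0.059  1.227]
pan_rim [([0.415, 0.27, 0.026], 0.62), ([0.459, 0.138, 0.054], 0.61)]
fine_center [([0.559, 0.145, 0.034], 0.75)]
medium_center [([0.467, -0.012, 0.039], 0.96)]
coarse_center [([0.582, -0.152, 0.051], 0.58)]
lid_center [([0.43, -0.301, 0.017], 0.75), ([0.474, -0.399, 0.012], 0.59)]
bottle_center [([0.679, -0.021, 0.073], 0.7), ([0.584, -0.152, 0.051], 0.64)]
vial_center []
can_center [([0.363, 0.125, 0.058], 0.53)]
{'clock': 0.9, 'joint_pos': array([-1.13362332,  0.3321835 , -0.06472673,  1.46013698,  0.02159482,
        1.34989596, -0.08851422]), 'joint_velocities': array([ 1.36859918e-03, -7.85586180e-04,  2.30772205e-05, -1.09280237e-03,
       -2.47656326e-04, -2.03801311e-03,  1.12103035e-03]), 'tau': array([ 5.54201561e-04, -6.25206041e+01,  4.90262266e-02, -3.91825104e+01,
        1.63547398e-02,  1.94457927e-03,  1.77935226e-05]), 'position': array([0.27731144, 0.56011664, 0.22513022]), 'ee_rot': array([ 2.27860228e-01,  9.73693851e-01,  3.72932338e-05, -7.01107754e-06]), 'ft_force': array([ 0.14431059,  0.33577686, -0.22906886]), 'torque': array([-0.01134756, -0.01069698,  0.01453886]), 'grasp_force': 0.0, 'grip_width': 1.0017472109599153}
```

View pics/scene.png

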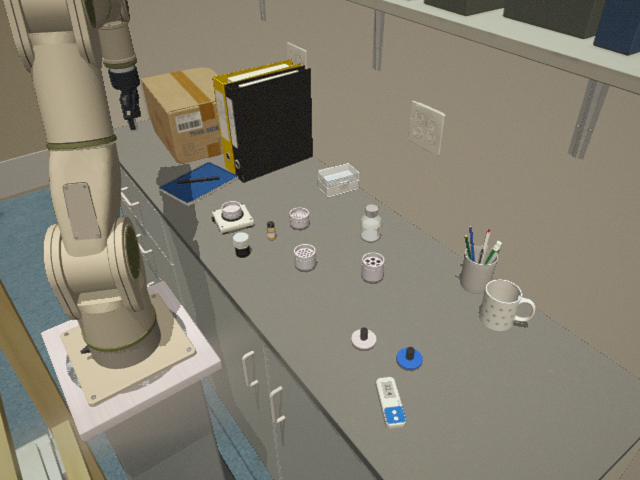

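View pics/top.png

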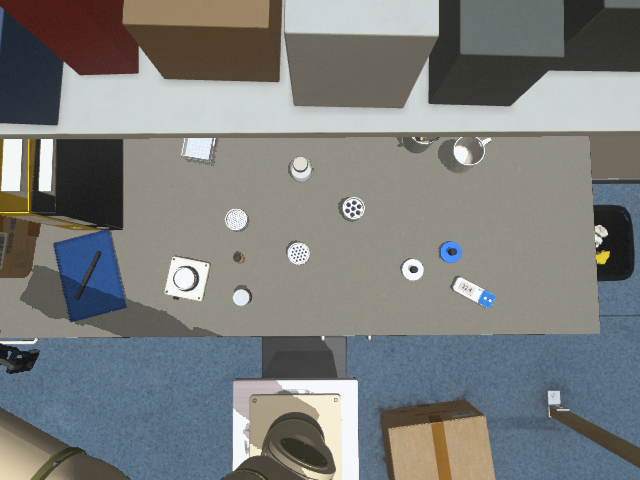

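The scene view shows the pan on its base at (232,212), fine (299,217), medium (305,257), coarse (373,266), the white lid (364,339) and the blue decoy (409,357). In the top view they're at: pan (186,279), fine (236,219), medium (298,253), coarse (352,208), white lid (412,269), vial (238,257), can (241,296) and bottle (300,169).

```bash
cat >> h.py <<'E'
def ring(p,xy,z,r=0.05,tol=0.006):
    W=world(p); m=(np.hypot(W[...,0]-xy[0],W[...,1]-xy[1])<r)&(abs(W[...,2]-z)<tol)&(p['depth']>0)
    q=W[m][:,:2]
    if len(q)<5: return None
    c,R=cv2.minEnclosingCircle(q.astype(np.float32)); return np.round(c,4),round(R,4),len(q),np.round(W[m][:,2].mean(),4)
T={'pan':((.405,.26),.057),'fine':((.56,.145),.044),'medium':((.47,-.012),.052),'coarse':((.582,-.152),.060),'lid':((.43,-.303),.014)}
E
python3 - <<'E'
from h import *
for n in ('top','scene'):
    p=camera(n)
    for k,(xy,z) in T.items(): print(n,k,ring(p,xy,z))
    for k,xy,z in (('vial',(.458,.137),.055),('can',(.36,.125),.058),('bottle',(.677,-.03),.1)): print(k,ring(p,xy,z))
p=camera('wrist'); print((-p['R'].T@p['t']).round(3),p['R'].round(2),p['vertical_fov'])
E
```

```text
top pan (array([0.4104, 0.2728]), 0.0283, 102, np.float64(0.0552))
top fine (array([0.5594, 0.1448]), 0.028, 86, np.float64(0.0424))
top medium (array([ 0.4711, -0.0132]), 0.0278, 81, np.float64(0.0509))
top coarse (array([ 0.5838, -0.1519]), 0.028, 91, np.float64(0.0585))
top lid (array([ 0.4294, -0.3061]), 0.0282, 315, np.float64(0.0135))
vial (array([0.4615, 0.1406]), 0.0102, 51, np.float64(0.0536))
can (array([0.3631, 0.1286]), 0.0207, 216, np.float64(0.0569))
bottle (array([ 0.6882, -0.02  ]), 0.0183, 168, np.float64(0.099))
scene pan (array([0.4084, 0.2742]), 0.0313, 91, np.float64(0.0549))
scene fine (array([0.5552, 0.148 ]), 0.0311, 87, np.float64(0.0422))
scene medium (array([ 0.4697, -0.0104]), 0.0302, 106, np.float64(0.0498))
scene coarse (array([ 0.5832, -0.1485]), 0.0298, 109, np.float64(0.0576))
scene lid (array([ 0.4282, -0.3031]), 0.0292, 326, np.float64(0.013))
vial (array([0.4598, 0.1413]), 0.0109, 33, np.float64(0.0537))
can (array([0.3615, 0.129 ]), 0.0231, 138, np.float64(0.0576))
bottle (array([ 0.6879, -0.0177]), 0.0209, 98, np.float64(0.0995))
[0.21  0.593 0.374] [[ 0.44  0.9  -0.  ]
 [ 0.86 -0.42  0.29]
 [ 0.26 -0.13 -0.96]] 65.33450120814273
```

Call:
{"method": "carry_out", "body": {"deltas": [[-0.4, -0.22, 0, -0.35, 1], [-0.8, -0.45, 0, -0.7, 1], [-1, -0.565, 0, -0.878, 1], [-1, -0.565, 0, -0.878, 1], [-1, -0.565, 0, -0.878, 1]], "force": 40}}

```text
clock: 1.68
position: [0.3738, 0.4181, 0.2253]
ee_rot: [0.0, 1.0, 0.0, -0.0]
ft_force: [-0.6, 0.3, 0.0]
grip_width: 1.0
grasp_force: 0.0
```

Call:
{"method": "carry_out", "body": {"deltas": [[-0.33, -0.33, 0, 0, 1], [-0.66, -0.66, 0, 0, 1], [-1, -1, 0, 0, 1], [-1, -1, 0, 0, 1], [-1, -1, 0, 0, 1]]}}

```text
clock: 2.3
position: [0.5249, 0.2672, 0.2248]
ee_rot: [0.001, 1.0, -0.0, -0.0]
ft_force: [-0.9, -0.5, -0.1]
grip_width: 0.996
grasp_force: 0.0
```

Call:
{"method": "carry_out", "body": {"deltas": [[-0.1, -0.4, 0.1, 0, 1], [-0.237, -0.82, 0.3, 0, 1], [-0.237, -0.82, 0.45, 0, 1], [-0.237, -0.82, 0.45, 0, 1], [-0.237, -0.82, 0.45, 0, 1]]}}

```text
clock: 2.92
position: [0.5595, 0.1476, 0.1586]
ee_rot: [-0.002, 1.0, 0.001, 0.0]
ft_force: [0.2, 0.6, 0.5]
grip_width: 1.003
grasp_force: 0.0
```

Run:
```python
from h import *
p=camera('wrist'); save(p,'w1')
for k in T: print(k,ring(p,*T[k]))
print(manip.get_obs()['position'],(-p['R'].T@p['t']).round(3))
```

```text
pan (array([0.4151, 0.275 ]), 0.0276, 1082, np.float64(0.0556))
fine (array([0.5586, 0.1477]), 0.0281, 1116, np.float64(0.043))
medium (array([ 0.4709, -0.0112]), 0.0287, 2092, np.float64(0.0505))
coarse None
lid None
[0.55970698 0.14734074 0.15891247] [0.484 0.147 0.307]
```

View pics/w1.png

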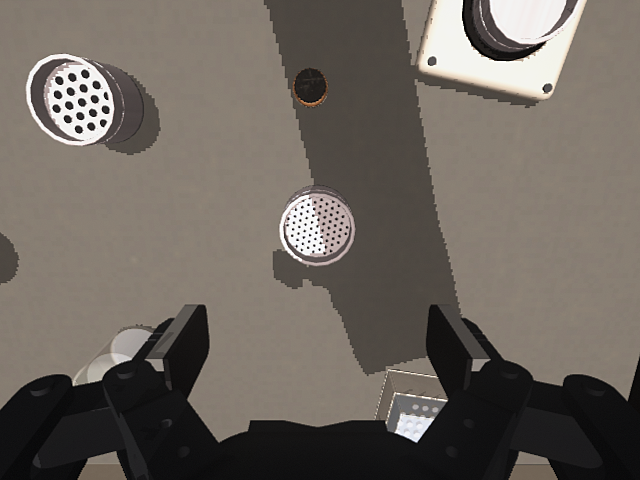

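The wrist view shows the fine sieve at (317,227) between the open fingers, clear of the vial at (310,87).

Call:
{"method": "carry_out", "body": {"deltas": [[0, 0.01, 0.27, 0, 1], [0, 0.01, 0.54, 0, 1], [0, 0.01, 0.75, 0, 1], [0, 0.01, 0.81, 0, 1], [0, 0.01, 0.81, 0, 1], [0, 0.01, 0.81, 0, 1]]}}

```text
clock: 3.72
position: [0.5608, 0.1468, 0.0379]
ee_rot: [-0.0, 1.0, 0.001, 0.001]
ft_force: [1.1, 0.2, 0.3]
grip_width: 1.003
grasp_force: 0.0
```

Call:
{"method": "carry_out", "body": {"deltas": [[0.01, 0, 0.01, 0, 1], [0.01, 0, 0.01, 0, 0], [0.01, 0, 0.01, 0, -0.3], [0.01, 0, 0.01, 0, -0.6], [0.01, 0, 0.01, 0, -0.6], [0.01, 0, 0.01, 0, -0.6], [0.01, 0, 0.01, 0, -0.6], [0.01, 0, 0.01, 0, -0.6]], "force": 40}}

```text
clock: 4.72
position: [0.5607, 0.1418, 0.0371]
ee_rot: [0.002, 1.0, -0.002, 0.002]
ft_force: [-2.1, -14.1, 20.8]
grip_width: 0.203
grasp_force: 10.3
```

Call:
{"method": "carry_out", "body": {"deltas": [[0, 0, -0.2, 0, -0.6], [0, 0, -0.5, 0, -0.6], [0, 0, -0.8, 0, -0.6], [0, 0, -0.8, 0, -0.6], [0, 0, -0.8, 0, -0.6]]}}

```text
clock: 5.35
position: [0.5579, 0.146, 0.1541]
ee_rot: [0.0, 1.0, -0.0, -0.0]
ft_force: [-0.3, -0.5, -0.2]
grip_width: 0.2
grasp_force: 0.0
```

Run:
```python
from h import *
p=camera('wrist'); save(p,'w2')
o=manip.get_obs();print(o['position'],o['grip_width'],o['grasp_force'])
x,y,z=o['position']
for dz in (.000,.004,.008,.012): print(dz,ring(p,(x,y),z+dz,.04,.004))
for k in T: print(k,ring(p,*T[k]))
```

```text
[0.5575392  0.14589351 0.15344876] 0.1962398101787322 0.0
0.0 None
0.004 (array([0.5531, 0.1462]), 0.0092, 20, np.float64(0.1609))
0.008 (array([0.5533, 0.1461]), 0.0166, 143, np.float64(0.1635))
0.012 (array([0.551 , 0.1462]), 0.0212, 408, np.float64(0.1665))
pan (array([0.4139, 0.2749]), 0.0277, 1120, np.float64(0.0557))
fine (array([0.5587, 0.1521]), 0.028, 1162, np.float64(0.043))
medium (array([ 0.4704, -0.0108]), 0.0285, 2159, np.float64(0.0505))
coarse None
lid None
```

View pics/w2.png

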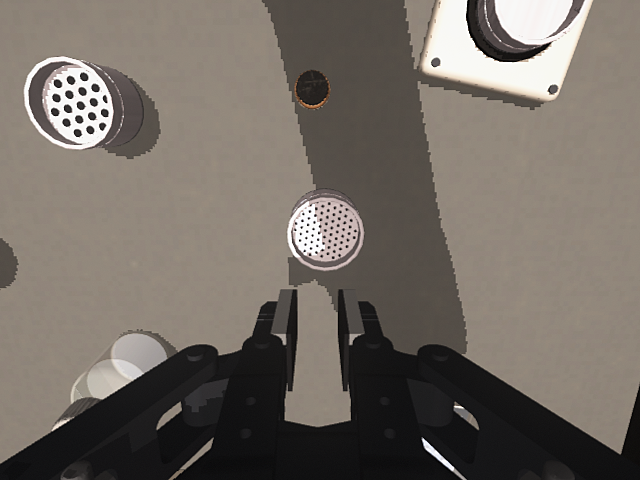

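Run:
```python
from h import *
p=camera('wrist'); W=world(p)
for c in (292,345):
    for r in range(286,392,12): print(c,r,W[r,c].round(3),p['depth'][r,c].round(3))
o=manip.get_obs();print(o['position'])
p=camera('scene'); print(ring(p,*T['fine'])); cv2.imwrite('pics/s2.png',cv2.resize(p['img'][60:260,170:430,::-1],None,fx=3,fy=3))
p=camera('top'); print(ring(p,*T['fine']))
```

```text
292 286 [0.618 0.124 0.   ] 0.329
292 298 [0.546 0.136 0.171] 0.144
292 310 [0.546 0.137 0.182] 0.134
292 322 [0.546 0.137 0.19 ] 0.126
292 334 [0.55  0.137 0.191] 0.126
292 346 [0.554 0.137 0.193] 0.126
292 358 [0.558 0.137 0.193] 0.126
292 370 [0.561 0.137 0.195] 0.125
292 382 [0.565 0.138 0.197] 0.125
345 286 [ 0.618  0.17  -0.   ] 0.329
345 298 [0.546 0.157 0.172] 0.143
345 310 [0.546 0.156 0.181] 0.135
345 322 [0.546 0.155 0.19 ] 0.126
345 334 [0.547 0.155 0.196] 0.12
345 346 [0.551 0.155 0.197] 0.121
345 358 [0.555 0.155 0.197] 0.122
345 370 [0.56  0.155 0.197] 0.123
345 382 [0.565 0.155 0.197] 0.125
[0.55744012 0.14588598 0.15323459]
(array([0.5581, 0.1531]), 0.0326, 83, np.float64(0.0421))
(array([0.5541, 0.146 ]), 0.0264, 38, np.float64(0.0422))
```

View pics/s2.png

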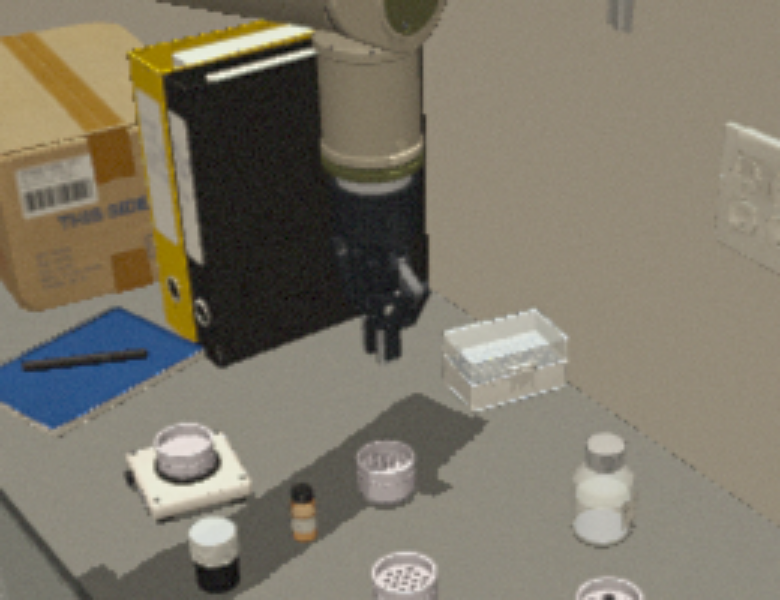

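In the crop the sieve stands upright and ungripped at (386,470), and the fingers hang above it at (383,355). The fingertips seem higher than the stated TCP implies, so I'll check that with the scene camera.

Run:
```python
from h import *
p=camera('scene'); W=world(p); x,y,z=manip.get_obs()['position']
m=(np.hypot(W[...,0]-x,W[...,1]-y)<.06)&(W[...,2]>.08)&(W[...,2]<.3)&(p['depth']>0)
q=W[m]; print(x,y,z,np.sort(q[:,2])[:15].round(3)); print(q[np.argsort(q[:,2])[:6]].round(3))
```

```text
0.5577021875461865 0.14593491888177965 0.15357541904924035 [0.159 0.159 0.159 0.16  0.161 0.162 0.162 0.162 0.162 0.163 0.163 0.163
 0.164 0.164 0.165]
[[0.553 0.16  0.159]
 [0.552 0.133 0.159]
 [0.552 0.139 0.159]
 [0.554 0.157 0.16 ]
 [0.549 0.158 0.161]
 [0.559 0.129 0.162]]
```

Both cameras put the tips about 6–10 mm above the reported TCP height, so the TCP reading is roughly 30 mm off in z. I'll go lower by that amount.

Call:
{"method": "carry_out", "body": {"deltas": [[-0.01, 0.033, 0, 0, 1], [-0.01, 0.033, 0, 0, 1], [-0.01, 0.033, 0, 0, 1], [-0.01, 0.033, 0.25, 0, 1], [-0.01, 0.033, 0.5, 0, 1], [-0.01, 0.033, 0.7, 0, 1], [-0.01, 0.033, 0.85, 0, 1], [-0.01, 0.033, 0.9, 0, 1], [-0.01, 0.033, 0.9, 0, 1]]}}

```text
clock: 6.72
position: [0.5598, 0.151, 0.0198]
ee_rot: [0.0, 1.0, -0.0, -0.0]
ft_force: [0.2, 0.3, -0.3]
grip_width: 1.003
grasp_force: 0.0
```

Run:
```python
from h import *
p=camera('scene'); W=world(p); o=manip.get_obs();x,y,z=o['position']; print(o['position'],o['grip_width'],o['ft_force'])
for s in (-1,1):
  m=(abs(W[...,0]-x)<.025)&(abs(W[...,1]-y-s*.046)<.014)&(W[...,2]>.008)&(W[...,2]<.3)&(p['depth']>0)
  print(s,np.sort(W[m][:,2])[:12].round(3))
cv2.imwrite('pics/s3.png',cv2.resize(p['img'][120:280,200:400,::-1],None,fx=4,fy=3.7))
```

```text
[0.56018866 0.15113558 0.02037603] 0.9955739887210421 [-0.07139053 -0.15219965  1.24068734]
-1 [0.022 0.038 0.039 0.04  0.041 0.042 0.042 0.042 0.044 0.044 0.047 0.048]
1 [0.038 0.038 0.039 0.039 0.04  0.04  0.041 0.042 0.044 0.044 0.046 0.046]
```

View pics/s3.png

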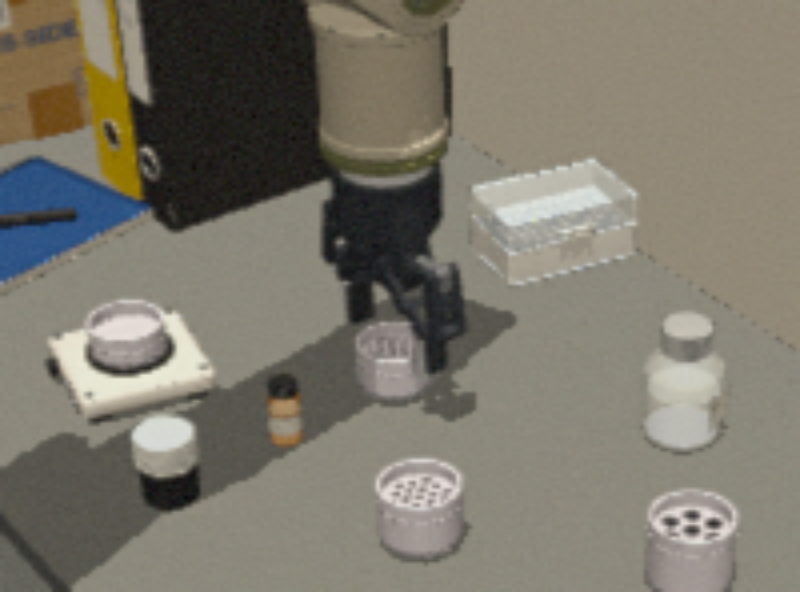

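In the crop the fingers straddle the sieve at (390,360), with tips at z≈0.038 (reading 0.020). I'll lower a further 18 mm and close.

Call:
{"method": "carry_out", "body": {"deltas": [[0.008, 0, 0.12, 0, 1], [0.008, 0, 0.12, 0, 1], [0.008, 0, 0.12, 0, 0.6], [0.008, 0, 0.12, 0, 0.2], [0.008, 0, 0.12, 0, -0.2], [0.008, 0, 0.12, 0, -0.2], [0.008, 0, 0.12, 0, -0.2], [0.008, 0, 0.12, 0, -0.2]], "force": 40}}

```text
clock: 7.78
position: [0.5589, 0.1512, 0.0023]
ee_rot: [0.0, 1.0, 0.0, 0.0]
ft_force: [-1.6, -0.3, 5.6]
grip_width: 0.651
grasp_force: 42.5
```

Call:
{"method": "carry_out", "body": {"deltas": [[0, 0, -0.3, 0, -0.2], [0, 0, -0.67, 0, -0.2], [0.2, 0.15, -0.67, 0, -0.2], [0.5, 0.4, -0.67, 0, -0.2], [0.8, 0.65, -0.67, 0, -0.2], [0.985, 0.82, -0.67, 0, -0.2], [0.985, 0.82, -0.67, 0, -0.2], [0.985, 0.82, -0.67, 0, -0.2], [0.985, 0.82, -0.67, 0, -0.2]]}}

```text
clock: 8.9
position: [0.4116, 0.273, 0.102]
ee_rot: [0.001, 1.0, -0.0, 0.0]
ft_force: [-0.6, 0.0, -1.3]
grip_width: 0.648
grasp_force: 43.1
```

```bash
cat >> h.py <<'E'
def zt(o): return o['position']
E
python3 - <<'E'
from h import *
o=manip.get_obs(); x,y,z=o['position']; print(o['position'],o['grip_width'],o['grasp_force'])
for n in ('wrist','scene','top'):
    p=camera(n); save(p,n+'3')
    print(n,ring(p,(x,y),z+.042,.04,.005),'pan',ring(p,*T['pan']))
E
```

```text
[0.41163525 0.27303355 0.10204087] 0.6476010387880399 43.08189536444843
wrist (array([0.4042, 0.2731]), 0.0394, 7254, np.float64(0.143)) pan (array([0.4093, 0.2756]), 0.0279, 1024, np.float64(0.0561))
scene (array([0.4088, 0.2711]), 0.0378, 67, np.float64(0.143)) pan (array([0.4077, 0.2744]), 0.0316, 85, np.float64(0.0552))
top (array([0.4127, 0.2689]), 0.0277, 34, np.float64(0.1429)) pan (array([0.4107, 0.2724]), 0.0277, 29, np.float64(0.0553))
```

View pics/wrist3.png

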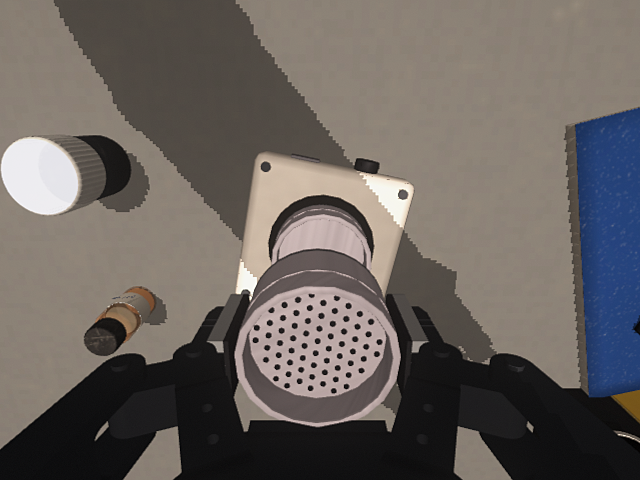

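In the wrist view the sieve is level in the grip (rim centre about (318,357)), with the pan arc behind it centred near column 321. After a small correction I'll lower it.

Call:
{"method": "carry_out", "body": {"deltas": [[0.013, 0.017, 0, 0, -0.2], [0.013, 0.017, 0.1, 0, -0.2], [0.013, 0.017, 0.2, 0, -0.2], [0.013, 0.017, 0.27, 0, -0.2], [0.013, 0.017, 0.3, 0, -0.2], [0.013, 0.017, 0.3, 0, -0.2]]}}

```text
clock: 9.8
position: [0.4087, 0.2765, 0.0568]
ee_rot: [0.0, 1.0, -0.0, -0.0]
ft_force: [-0.2, -0.3, -0.5]
grip_width: 0.647
grasp_force: 43.1
```

Call:
{"method": "carry_out", "body": {"deltas": [[0, 0, 0.015, 0, -0.2], [0, 0, 0.03, 0, -0.2], [0, 0, 0.04, 0, -0.2], [0, 0, 0.04, 0, -0.2]]}}

```text
clock: 10.3
position: [0.4088, 0.2767, 0.0513]
ee_rot: [0.0, 1.0, 0.0, 0.0]
ft_force: [-1.0, -1.1, 1.5]
grip_width: 0.648
grasp_force: 43.3
```

Call:
{"method": "carry_out", "body": {"deltas": [[0, 0, 0, 0, 0.5], [0, 0, 0, 0, 1], [0, 0, 0, 0, 1], [0, 0, 0, 0, 1], [0, 0, -0.3, 0, 1], [0, 0, -0.7, 0, 1], [0, 0, -0.7, 0, 1]]}}

```text
clock: 11.18
position: [0.411, 0.2783, 0.1607]
ee_rot: [0.0, 1.0, 0.003, 0.003]
ft_force: [0.5, -0.2, -0.1]
grip_width: 1.005
grasp_force: 0.0
```

Run:
```python
from h import *
o=manip.get_obs(); print(o['position'],o['grip_width'])
for n in ('wrist','scene','top'):
    p=camera(n); print(n,'top',ring(p,(.41,.275),.093,.04,.005),'pan',ring(p,(.41,.275),.057,.04,.004))
```

```text
[0.41095771 0.27826892 0.16074897] 1.0049300518123512
wrist top (array([0.409, 0.277]), 0.0281, 1586, np.float64(0.0921)) pan (array([0.4013, 0.276 ]), 0.0276, 128, np.float64(0.0584))
scene top (array([0.4087, 0.2757]), 0.0313, 78, np.float64(0.0913)) pan (array([0.409 , 0.2729]), 0.0285, 46, np.float64(0.0571))
top top (array([0.4102, 0.2747]), 0.0278, 52, np.float64(0.0917)) pan (array([0.4107, 0.2688]), 0.0273, 10, np.float64(0.0571))
```

Call:
{"method": "carry_out", "body": {"deltas": [[-0.2, -0.4, 0, 0, 1], [-0.4, -0.8, 0, 0, 1], [-0.4, -1, 0, 0, 1], [-0.4, -1, 0, 0, 1]]}}

```text
clock: 11.82
position: [0.4685, 0.1231, 0.1546]
ee_rot: [0.003, 1.0, -0.001, -0.001]
ft_force: [-0.3, 0.3, -0.3]
grip_width: 0.999
grasp_force: 0.0
```

Call:
{"method": "carry_out", "body": {"deltas": [[0, -0.4, 0, 0, 1], [0, -0.8, 0, 0, 1], [0, -0.93, 0, 0, 1], [0, -0.93, 0.2, 0, 1], [0, -0.93, 0.2, 0, 1], [0, -0.93, 0.2, 0, 1]]}}

```text
clock: 12.58
position: [0.4688, -0.0121, 0.1263]
ee_rot: [-0.001, 1.0, -0.0, -0.0]
ft_force: [-0.2, -0.2, 0.6]
grip_width: 1.0
grasp_force: 0.0
```

Run:
```python
from h import *
o=manip.get_obs(); print(o['position'])
p=camera('wrist'); print(ring(p,*T['medium']))
```

```text
[ 0.46877686 -0.01206106  0.12628474]
(array([ 0.4703, -0.0112]), 0.028, 1565, np.float64(0.0509))
```

Call:
{"method": "carry_out", "body": {"deltas": [[-0.01, 0.006, 0.25, 0, 1], [-0.01, 0.006, 0.5, 0, 1], [-0.01, 0.006, 0.7, 0, 1], [-0.01, 0.006, 0.775, 0, 1], [-0.01, 0.006, 0.775, 0, 1], [-0.01, 0.006, 0.775, 0, 1]]}}

```text
clock: 13.38
position: [0.4713, -0.0118, 0.0111]
ee_rot: [-0.0, 1.0, 0.0, 0.001]
ft_force: [0.6, -0.0, 0.5]
grip_width: 1.0
grasp_force: 0.0
```

Call:
{"method": "carry_out", "body": {"deltas": [[0, 0, 0, 0, 0.6], [0, 0, 0, 0, 0.2], [0, 0, 0, 0, -0.2], [0, 0, 0, 0, -0.2], [0, 0, 0, 0, -0.2], [0, 0, 0, 0, -0.2]]}}

```text
clock: 14.12
position: [0.4709, -0.0118, 0.0108]
ee_rot: [0.0, 1.0, 0.0, 0.001]
ft_force: [-2.5, 0.0, 6.7]
grip_width: 0.646
grasp_force: 40.7
```

Call:
{"method": "carry_out", "body": {"deltas": [[0, 0, -0.3, 0, -0.2], [0, 0, -0.65, 0, -0.2], [0.1, 0.2, -0.83, 0, -0.2], [0.3, 0.6, -0.83, 0, -0.2], [0.41, 1, -0.83, 0, -0.2], [0.41, 1, -0.83, 0, -0.2], [0.41, 1, -0.83, 0, -0.2]]}}

```text
clock: 15.0
position: [0.4088, 0.1378, 0.1344]
ee_rot: [-0.0, 1.0, -0.0, 0.0]
ft_force: [-0.2, -0.8, -1.7]
grip_width: 0.645
grasp_force: 43.3
```

Call:
{"method": "carry_out", "body": {"deltas": [[0, 0.35, 0, 0, -0.2], [0, 0.7, 0, 0, -0.2], [0, 0.92, 0, 0, -0.2], [0, 0.92, 0, 0, -0.2], [0, 0.92, 0, 0, -0.2], [0, 0.92, 0, 0, -0.2]]}}

```text
clock: 15.75
position: [0.4094, 0.2743, 0.1343]
ee_rot: [0.001, 1.0, -0.0, -0.0]
ft_force: [-0.3, 0.1, -0.2]
grip_width: 0.646
grasp_force: 43.3
```

Run:
```python
from h import *
o=manip.get_obs(); print(o['position'],o['grip_width'])
for n in ('wrist','scene','top'):
    p=camera(n); save(p,n+'4'); print(n,ring(p,(.41,.276),.093,.035,.004))
```

```text
[0.40938561 0.27430889 0.13433613] 0.6463977493572041
wrist (array([0.4057, 0.2771]), 0.0273, 849, np.float64(0.0924))
scene (array([0.4082, 0.2762]), 0.031, 64, np.float64(0.0917))
top (array([0.4107, 0.2705]), 0.0265, 19, np.float64(0.0914))
```

Call:
{"method": "carry_out", "body": {"deltas": [[0, 0.018, 0, 0, -0.2], [0, 0.018, 0.07, 0, -0.2], [0, 0.018, 0.14, 0, -0.2], [0, 0.018, 0.2, 0, -0.2], [0, 0.018, 0.225, 0, -0.2], [0, 0.018, 0.225, 0, -0.2]]}}

```text
clock: 16.65
position: [0.4087, 0.2786, 0.1003]
ee_rot: [0.0, 1.0, -0.0, -0.0]
ft_force: [0.7, 0.9, -0.2]
grip_width: 0.647
grasp_force: 43.3
```

Call:
{"method": "carry_out", "body": {"deltas": [[0, 0, 0.015, 0, -0.2], [0, 0, 0.025, 0, -0.2], [0, 0, 0.03, 0, -0.2], [0, 0, 0.03, 0, -0.2]]}}

```text
clock: 17.15
position: [0.4089, 0.2786, 0.0961]
ee_rot: [0.0, 1.0, 0.0, 0.0]
ft_force: [-0.3, -0.7, -1.2]
grip_width: 0.647
grasp_force: 43.4
```

Call:
{"method": "carry_out", "body": {"deltas": [[0, 0, 0.008, 0, -0.2], [0, 0, 0.008, 0, -0.2]]}}

```text
clock: 17.4
position: [0.4091, 0.2786, 0.0957]
ee_rot: [0.0, 1.0, 0.0, 0.0]
ft_force: [-2.2, -3.8, 7.7]
grip_width: 0.645
grasp_force: 44.0
```

Call:
{"method": "carry_out", "body": {"deltas": [[0, 0, 0, 0, 0.5], [0, 0, 0, 0, 1], [0, 0, 0, 0, 1], [0, 0, 0, 0, 1], [0, 0, -0.3, 0, 1], [0, 0, -0.7, 0, 1], [0, 0, -0.7, 0, 1]]}}

```text
clock: 18.27
position: [0.4108, 0.2802, 0.2046]
ee_rot: [0.0, 1.0, 0.003, 0.003]
ft_force: [0.1, 0.3, 0.3]
grip_width: 0.998
grasp_force: 0.0
```

Run:
```python
from h import *
o=manip.get_obs(); print(o['position'],o['grip_width'])
for n in ('wrist','scene','top'):
    p=camera(n); print(n,'top',ring(p,(.41,.275),.137,.04,.005))
```

```text
[0.41076789 0.28024513 0.20460935] 0.9980250848296882
wrist top (array([0.4088, 0.2785]), 0.0282, 1568, np.float64(0.1361))
scene top (array([0.4088, 0.2792]), 0.0316, 74, np.float64(0.1356))
top top (array([0.4095, 0.276 ]), 0.0281, 55, np.float64(0.1353))
```

Call:
{"method": "carry_out", "body": {"deltas": [[-0.2, -0.38, 0, 0, 1], [-0.4, -0.75, 0, 0, 1], [-0.57, -1, 0, 0, 1], [-0.57, -1, 0, 0, 1]]}}

```text
clock: 18.92
position: [0.4951, 0.1246, 0.1985]
ee_rot: [0.003, 1.0, -0.001, -0.001]
ft_force: [-0.1, 0.6, -0.9]
grip_width: 1.002
grasp_force: 0.0
```

Call:
{"method": "carry_out", "body": {"deltas": [[-0.2, -0.38, 0.1, 0, 1], [-0.4, -0.75, 0.15, 0, 1], [-0.57, -1, 0.15, 0, 1], [-0.57, -1, 0.15, 0, 1]]}}

```text
clock: 19.42
position: [0.5799, -0.0246, 0.1757]
ee_rot: [0.002, 1.0, -0.001, -0.001]
ft_force: [-0.0, 0.7, 0.2]
grip_width: 1.004
grasp_force: 0.0
```

Call:
{"method": "carry_out", "body": {"deltas": [[0, -0.38, 0, 0, 1], [0, -0.75, 0, 0, 1], [0, -0.86, 0.2, 0, 1], [0, -0.86, 0.33, 0, 1], [0, -0.86, 0.33, 0, 1], [0, -0.86, 0.33, 0, 1]]}}

```text
clock: 20.18
position: [0.5804, -0.1483, 0.1284]
ee_rot: [-0.001, 1.0, 0.0, 0.0]
ft_force: [-0.5, -1.0, -0.0]
grip_width: 1.001
grasp_force: 0.0
```

Run:
```python
from h import *
o=manip.get_obs(); print(o['position'])
p=camera('wrist'); print(ring(p,*T['coarse']))
```

```text
[ 0.58039424 -0.1483417   0.12843043]
(array([ 0.5834, -0.15  ]), 0.0282, 1648, np.float64(0.0589))
```

Call:
{"method": "carry_out", "body": {"deltas": [[-0.012, -0.012, 0.25, 0, 1], [-0.012, -0.012, 0.5, 0, 1], [-0.012, -0.012, 0.7, 0, 1], [-0.012, -0.012, 0.735, 0, 1], [-0.012, -0.012, 0.735, 0, 1], [-0.012, -0.012, 0.735, 0, 1]]}}

```text
clock: 20.98
position: [0.5827, -0.1522, 0.0194]
ee_rot: [-0.0, 1.0, -0.0, 0.001]
ft_force: [-0.2, -1.1, -0.2]
grip_width: 0.997
grasp_force: 0.0
```

Call:
{"method": "carry_out", "body": {"deltas": [[0, 0, 0, 0, 0.6], [0, 0, 0, 0, 0.2], [0, 0, 0, 0, -0.2], [0, 0, 0, 0, -0.2], [0, 0, 0, 0, -0.2], [0, 0, 0, 0, -0.2]]}}

```text
clock: 21.72
position: [0.5821, -0.1519, 0.0186]
ee_rot: [-0.0, 1.0, 0.0, 0.001]
ft_force: [-1.2, 0.9, 6.1]
grip_width: 0.644
grasp_force: 41.4
```

Call:
{"method": "carry_out", "body": {"deltas": [[0, 0, -0.3, 0, -0.2], [0, 0.05, -0.65, 0, -0.2], [0.2, 0.3, -1, 0, -0.2], [0.4, 0.65, -1, 0, -0.2], [0.58, 1, -1, 0, -0.2], [0.58, 1, -1, 0, -0.2]]}}

```text
clock: 22.48
position: [0.4929, 0.0025, 0.1679]
ee_rot: [-0.003, 1.0, 0.001, -0.0]
ft_force: [-0.8, -1.7, -1.9]
grip_width: 0.644
grasp_force: 43.4
```

Call:
{"method": "carry_out", "body": {"deltas": [[0.2, 0.35, -0.1, 0, -0.2], [0.4, 0.7, -0.15, 0, -0.2], [0.58, 1, -0.15, 0, -0.2], [0.58, 1, -0.15, 0, -0.2]]}}

```text
clock: 22.98
position: [0.406, 0.1507, 0.1904]
ee_rot: [-0.003, 1.0, 0.0, 0.0]
ft_force: [-0.2, -0.9, -0.7]
grip_width: 0.646
grasp_force: 43.5
```

Call:
{"method": "carry_out", "body": {"deltas": [[0, 0.35, 0, 0, -0.2], [0, 0.7, 0, 0, -0.2], [0, 0.86, 0, 0, -0.2], [0, 0.86, 0, 0, -0.2], [0, 0.86, 0, 0, -0.2], [0, 0.86, 0, 0, -0.2]]}}

```text
clock: 23.72
position: [0.4081, 0.2755, 0.1902]
ee_rot: [0.001, 1.0, -0.0, 0.0]
ft_force: [0.1, 0.2, -1.5]
grip_width: 0.646
grasp_force: 43.5
```

Run:
```python
from h import *
o=manip.get_obs(); print(o['position'],o['grip_width'])
for n in ('wrist','scene','top'):
    p=camera(n); save(p,n+'5'); print(n,ring(p,(.41,.276),.137,.035,.004))
```

```text
[0.40814953 0.2755348  0.19020501] 0.6461723099202953
wrist (array([0.4069, 0.2789]), 0.0274, 790, np.float64(0.1365))
scene (array([0.4084, 0.2781]), 0.0299, 65, np.float64(0.1359))
top (array([0.4092, 0.2729]), 0.0268, 25, np.float64(0.1354))
```

View pics/scene5.png

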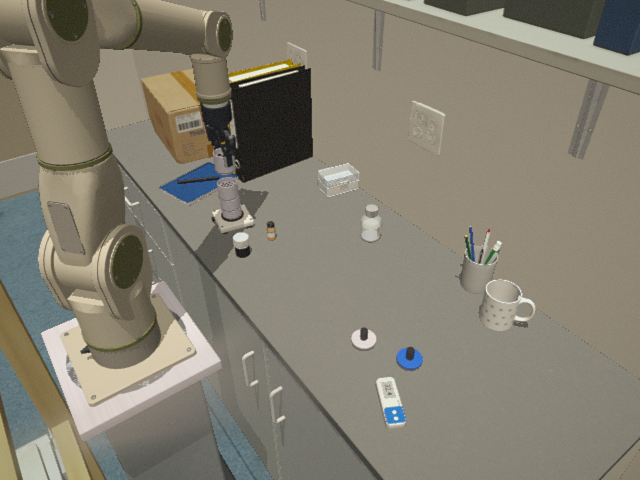

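The scene view shows an upright tower at (231,205) with the coarse sieve held right above it at (224,160); the bystanders are untouched.

Call:
{"method": "carry_out", "body": {"deltas": [[0, 0.014, 0, 0, -0.2], [0, 0.014, 0.07, 0, -0.2], [0, 0.014, 0.15, 0, -0.2], [0, 0.014, 0.22, 0, -0.2], [0, 0.014, 0.255, 0, -0.2], [0, 0.014, 0.255, 0, -0.2]]}}

```text
clock: 24.62
position: [0.4074, 0.2789, 0.1515]
ee_rot: [0.0, 1.0, -0.0, -0.0]
ft_force: [0.2, 1.0, -1.1]
grip_width: 0.645
grasp_force: 43.5
```

Call:
{"method": "carry_out", "body": {"deltas": [[0, 0, 0.015, 0, -0.2], [0, 0, 0.025, 0, -0.2], [0, 0, 0.033, 0, -0.2], [0, 0, 0.033, 0, -0.2]]}}

```text
clock: 25.12
position: [0.4078, 0.2791, 0.1475]
ee_rot: [0.0, 1.0, 0.0, 0.0]
ft_force: [-0.9, -1.4, 4.4]
grip_width: 0.649
grasp_force: 43.8
```

Call:
{"method": "carry_out", "body": {"deltas": [[0, 0, 0, 0, 0.5], [0, 0, 0, 0, 1], [0, 0, 0, 0, 1], [0, 0, 0, 0, 1], [0, 0, -0.3, 0, 1], [0, 0, -0.6, 0, 1], [0, 0, -0.6, 0, 1]]}}

```text
clock: 26.0
position: [0.409, 0.2801, 0.2405]
ee_rot: [0.0, 1.0, 0.002, 0.002]
ft_force: [-0.2, 0.4, -0.5]
grip_width: 0.999
grasp_force: 0.0
```

Run:
```python
from h import *
o=manip.get_obs(); print(o['position'],o['grip_width'])
for n in ('wrist','scene','top'):
    p=camera(n); print(n,'top',ring(p,(.41,.275),.189,.04,.005))
```

```text
[0.40900614 0.28013252 0.24047421] 0.9992734006327343
wrist top (array([0.4092, 0.2793]), 0.0282, 1821, np.float64(0.1881))
scene top (array([0.4097, 0.2779]), 0.0315, 88, np.float64(0.1875))
top top (array([0.4097, 0.2767]), 0.0282, 61, np.float64(0.1876))
```

Call:
{"method": "carry_out", "body": {"deltas": [[-0.2, -0.38, 0, 0, 1], [-0.4, -0.75, 0, 0, 1], [-0.4, -1, 0, 0, 1], [-0.4, -1, 0, 0, 1]]}}

```text
clock: 26.65
position: [0.4675, 0.1255, 0.2357]
ee_rot: [0.003, 1.0, -0.001, -0.001]
ft_force: [-0.8, 1.6, -0.0]
grip_width: 1.004
grasp_force: 0.0
```

Call:
{"method": "carry_out", "body": {"deltas": [[0, -0.38, 0.1, 0, 1], [0, -0.75, 0.2, 0, 1], [0, -1, 0.3, 0, 1], [0, -1, 0.3, 0, 1]]}}

```text
clock: 27.15
position: [0.4664, -0.0229, 0.1901]
ee_rot: [0.002, 1.0, -0.0, -0.002]
ft_force: [-0.0, 0.2, -0.3]
grip_width: 1.003
grasp_force: 0.0
```

Call:
{"method": "carry_out", "body": {"deltas": [[0, -0.38, 0.1, 0, 0.5], [0, -0.75, 0.2, 0, 0], [0, -1, 0.2, 0, 0], [0, -1, 0.2, 0, 0]]}}

```text
clock: 27.65
position: [0.4674, -0.1721, 0.1614]
ee_rot: [0.001, 1.0, -0.0, -0.001]
ft_force: [-0.1, -0.0, -0.2]
grip_width: 0.5
grasp_force: 0.0
```

Call:
{"method": "carry_out", "body": {"deltas": [[0.15, -0.38, 0.1, 0, 0], [0.28, -0.75, 0.2, 0, 0], [0.28, -0.88, 0.2, 0, 0], [0.28, -0.88, 0.2, 0, 0], [0.28, -0.88, 0.2, 0, 0]]}}

```text
clock: 28.28
position: [0.4267, -0.3006, 0.1317]
ee_rot: [-0.001, 1.0, 0.001, -0.0]
ft_force: [-1.3, -0.5, -0.5]
grip_width: 0.501
grasp_force: 0.0
```

Run:
```python
from h import *
o=manip.get_obs(); print(o['position'],o['grip_width'])
p=camera('wrist'); save(p,'w6'); print(ring(p,*T['lid']),ring(p,(.429,-.304),.040,.03,.004))
```

```text
[ 0.42673298 -0.30061736  0.13168141] 0.5014615923482318
(array([ 0.4285, -0.3043]), 0.0279, 3550, np.float64(0.0138)) (array([ 0.4285, -0.3044]), 0.009, 517, np.float64(0.0396))
```

View pics/w6.png

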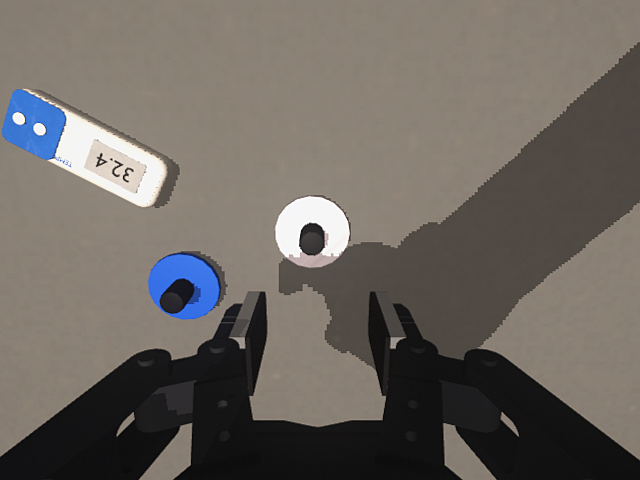

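The wrist view shows the white lid with its knob at (312,235), centred between the fingers; the blue one at (183,287) stays clear on the left.

Call:
{"method": "carry_out", "body": {"deltas": [[-0.008, -0.024, 0.25, 0, 0], [-0.008, -0.024, 0.5, 0, 0], [-0.008, -0.024, 0.7, 0, 0], [-0.008, -0.024, 0.79, 0, 0], [-0.008, -0.024, 0.79, 0, 0], [-0.008, -0.024, 0.79, 0, 0]]}}

```text
clock: 29.08
position: [0.4277, -0.3067, 0.0146]
ee_rot: [-0.0, 1.0, -0.0, 0.001]
ft_force: [-0.2, -0.9, 0.9]
grip_width: 0.5
grasp_force: 0.0
```

Call:
{"method": "carry_out", "body": {"deltas": [[0, 0, 0, 0, -0.2], [0, 0, 0, 0, -0.5], [0, 0, 0, 0, -0.9], [0, 0, 0, 0, -0.9], [0, 0, 0, 0, -0.9], [0, 0, 0, 0, -0.9]]}}

```text
clock: 29.82
position: [0.4272, -0.3066, 0.014]
ee_rot: [0.0, 1.0, 0.0, 0.0]
ft_force: [-0.7, 1.5, 6.2]
grip_width: 0.192
grasp_force: 38.9
```

Call:
{"method": "carry_out", "body": {"deltas": [[0, 0, -0.3, 0, -0.9], [0, 0, -0.65, 0, -0.9], [-0.13, 0.3, -1, 0, -0.9], [-0.27, 0.65, -1, 0, -0.9], [-0.27, 1, -1, 0, -0.9], [-0.27, 1, -1, 0, -0.9]]}}

```text
clock: 30.58
position: [0.4678, -0.1522, 0.1635]
ee_rot: [-0.003, 1.0, 0.001, 0.0]
ft_force: [-1.0, -0.5, -1.5]
grip_width: 0.189
grasp_force: 39.3
```

Call:
{"method": "carry_out", "body": {"deltas": [[0, 0.35, -0.2, 0, -0.9], [0, 0.7, -0.4, 0, -0.9], [0, 1, -0.43, 0, -0.9], [0, 1, -0.43, 0, -0.9]]}}

```text
clock: 31.08
position: [0.4674, -0.0038, 0.2284]
ee_rot: [-0.002, 1.0, 0.0, 0.0]
ft_force: [-0.8, -0.8, -1.4]
grip_width: 0.19
grasp_force: 39.4
```

Call:
{"method": "carry_out", "body": {"deltas": [[0, 0.35, 0, 0, -0.9], [0, 0.7, 0, 0, -0.9], [0, 1, 0, 0, -0.9], [0, 1, 0, 0, -0.9], [0, 1, 0, 0, -0.9]]}}

```text
clock: 31.7
position: [0.4677, 0.1414, 0.2276]
ee_rot: [0.001, 1.0, -0.0, -0.0]
ft_force: [-0.3, -0.3, -0.6]
grip_width: 0.191
grasp_force: 39.5
```

Call:
{"method": "carry_out", "body": {"deltas": [[0.15, 0.3, 0, 0, -0.9], [0.3, 0.6, 0, 0, -0.9], [0.395, 0.85, 0, 0, -0.9], [0.395, 0.9, 0, 0, -0.9], [0.395, 0.9, 0, 0, -0.9], [0.395, 0.9, 0, 0, -0.9], [0.395, 0.9, 0, 0, -0.9]]}}

```text
clock: 32.58
position: [0.4087, 0.2772, 0.228]
ee_rot: [0.001, 1.0, -0.0, 0.0]
ft_force: [0.1, -0.4, -1.2]
grip_width: 0.197
grasp_force: 39.5
```

Run:
```python
from h import *
o=manip.get_obs(); print(o['position'],o['grip_width']); x,y,z=o['position']
for n in ('wrist','scene','top'):
    p=camera(n); save(p,n+'7'); print(n,'lid',ring(p,(x,y),z+.0,.033,.003),'rim',ring(p,(.41,.276),.189,.035,.004))
```

```text
[0.40867123 0.27720558 0.2280097 ] 0.19650771596097327
wrist lid (array([0.4102, 0.2775]), 0.0282, 5121, np.float64(0.2278)) rim (array([0.408 , 0.2797]), 0.0277, 880, np.float64(0.1884))
scene lid (array([0.4088, 0.2759]), 0.0295, 129, np.float64(0.2274)) rim (array([0.4098, 0.2794]), 0.0311, 81, np.float64(0.1874))
top lid (array([0.4108, 0.2748]), 0.0276, 134, np.float64(0.2271)) rim (array([0.4102, 0.2724]), 0.0265, 44, np.float64(0.1876))
```

View pics/wrist7.png

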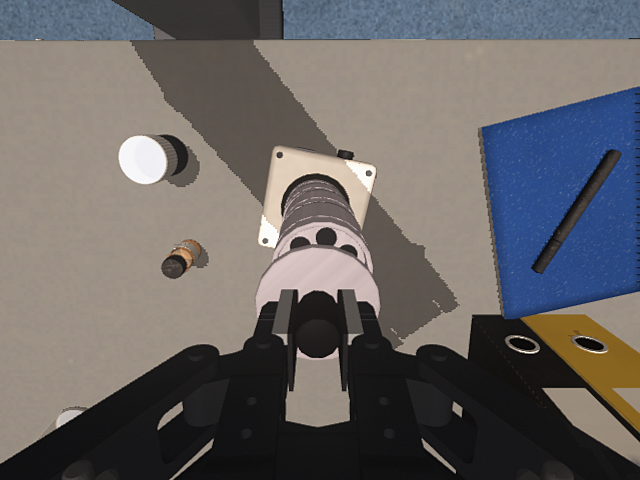

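The wrist view shows the lid at (318,300) held level, just above the coarse rim at (323,245). The offset is under 2 mm.

Call:
{"method": "carry_out", "body": {"deltas": [[0.002, 0.005, 0, 0, -0.9], [0.002, 0.005, 0.06, 0, -0.9], [0.002, 0.005, 0.12, 0, -0.9], [0.002, 0.005, 0.17, 0, -0.9], [0.002, 0.005, 0.19, 0, -0.9], [0.002, 0.005, 0.19, 0, -0.9]]}}

```text
clock: 33.48
position: [0.4077, 0.2791, 0.1993]
ee_rot: [0.0, 1.0, -0.0, -0.0]
ft_force: [0.1, -0.2, -0.2]
grip_width: 0.188
grasp_force: 39.5
```

Call:
{"method": "carry_out", "body": {"deltas": [[0, 0, 0.015, 0, -0.9], [0, 0, 0.025, 0, -0.9], [0, 0, 0.033, 0, -0.9], [0, 0, 0.033, 0, -0.9]]}}

```text
clock: 33.98
position: [0.4079, 0.2792, 0.195]
ee_rot: [0.0, 1.0, 0.0, 0.0]
ft_force: [-0.5, -0.9, 5.3]
grip_width: 0.19
grasp_force: 39.8
```

Call:
{"method": "carry_out", "body": {"deltas": [[0, 0, 0, 0, -0.4], [0, 0, 0, 0, 0], [0, 0, 0, 0, 0], [0, 0, 0, 0, 0], [0, 0, -0.2, 0, 0], [0, 0, -0.45, 0, 0], [0, 0, -0.5, 0, 0], [0, 0, -0.5, 0, 0]]}}

```text
clock: 34.98
position: [0.4078, 0.2792, 0.2694]
ee_rot: [0.0, 1.0, 0.0, 0.0]
ft_force: [0.1, -0.1, -0.3]
grip_width: 0.496
grasp_force: 0.0
```

Run:
```python
from h import *
o=manip.get_obs(); print(o['position'],o['grip_width'])
for n in ('wrist','scene','top'):
    p=camera(n); print(n,'disc',ring(p,(.409,.278),.195,.035,.003),'knob',ring(p,(.409,.278),.220,.02,.003))
    if n=='scene': cv2.imwrite('pics/end.png',cv2.resize(p['img'][100:280,150:410,::-1],None,fx=3,fy=3))
```

```text
[0.40778955 0.27919323 0.26941553] 0.4964189608348945
wrist disc (array([0.4093, 0.2793]), 0.0281, 4695, np.float64(0.1948)) knob (array([0.4093, 0.2793]), 0.0092, 734, np.float64(0.2205))
scene disc (array([0.4086, 0.2771]), 0.0301, 144, np.float64(0.1948)) knob (array([0.4085, 0.2802]), 0.0116, 24, np.float64(0.2196))
top disc (array([0.4104, 0.2767]), 0.0279, 210, np.float64(0.1941)) knob None
```

View pics/end.png

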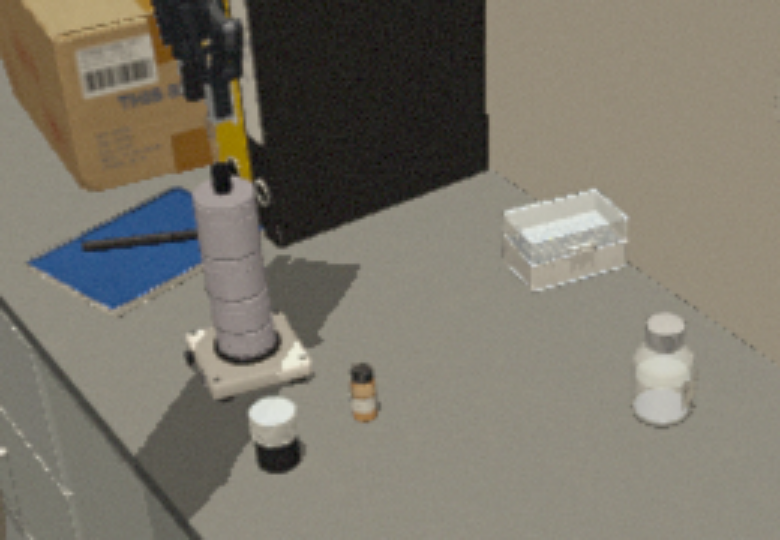

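The final view shows the closed tower standing upright at (235,270), the gripper clear above it, and the bystanders where they started. Disc top at 0.195 matches full seating.

```bash
python3 -c "
from h import *
print(ticket.hand_in())"
```

```text
the job is handed in; nothing more can be done
None
```

The sieve tower is built on the pan (fine, medium, coarse, lid), and the cameras showed it upright, released and at full seated height. The bottle, vial and case looked undisturbed. I handed the job in at about 35 s of the 102 s limit, and no verdict came back.

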